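# Clear the vanity organiser's lid and hold it open

### The job

Clear the lid of the acrylic organiser: lay both lipsticks flat in the pink-floored well of its pulled-out tray and the steel nail file flat in the grey-floored well, with the lid still shut. Then lift the lid and hold it open at about 60 degrees from shut so that I can reach my ear-rings; it drops shut if let go, so finish still holding it steady there. Leave the vase, soap rest and sunglasses case as they stand.

Things in the scene. Friction and masses are not known exactly. Their poses are not given: they have to be found in the camera images.
- organiser: Clear acrylic organiser, 180 mm deep (x) x 276 mm wide (y) x 86 mm high with the lid shut (its flat top), fixed. Origin: centre of its underside; its front (tray side) faces its own -x, z up. Two lipsticks and a nail file lie on the lid side by side, about 85 mm apart along y, about 120 mm back from its front edge, long axes within 0.25 rad of the organiser's x.
- well_pink (a point): Centre of the floor of the pink-floored well (for lipsticks), the one towards +y of the two in the front of the tray. The well is 110 mm (x) x 125 mm (y) inside; its side and rear walls, 4 mm thick, rise 26 mm above the floor and the tray's front panel 32 mm. Axes parallel to the organiser's.
- well_grey (a point): Centre of the floor of the grey-floored well (for nail tools), the same size, beside the pink one towards the organiser's -y; a 4 mm wall parts them.
- tray (a joint): How far the pull-out tray is out, in m: 0 shut, at most 0.145; it starts out by 0.130 to 0.142, so that both front wells lie in the open in front of the organiser. It slides along the organiser's -x with about 4 N of friction.
- lid (a joint): Opening angle of the blush-pink lid in rad: 0 shut (lying level), 1.047 is 60 degrees; a stop at 1.5. The lid is a plate 180 x 276 x 6 mm, 0.3 to 0.48 kg, with a steel bar handle on top near its front edge, hinged along its far edge at its underside; the front edge swings up and away from the tray. The hinge swings freely: the lid falls shut from any angle when let go.
- lid_handle (a point): Middle of the lid's bar handle: a round steel bar 9 mm thick along y between two posts 74 mm apart, its centre line 34 mm above the plate's top face. With the lid shut it lies 162 mm in front of the hinge line (organiser's -x) and 40 mm above it, 120 mm above the counter, and circles about that line.
- lid_hinge (a point): Middle of the hinge line along the organiser's far rim (fixed), 80 mm above the counter; the line runs along the organiser's y.
- lipstick_black: Lipstick in a square case, gold base and longer black cap, 71 x 20 x 20 mm, 28 g, lying on its side. Origin: centre of its underside as it lies at the start (10 mm below its middle); x = its long axis, z up.
- lipstick_wine: Lipstick in a square case, gold base and longer wine-red cap, 71 x 20 x 20 mm, 28 g, lying on its side. Origin: centre of its underside as it lies at the start (10 mm below its middle); x = its long axis, z up.
- nail_file: Stainless nail file, 88 mm long, about 45 g. Origin: on its underside at mid-length; x = its long axis towards the blade tip, z up. The ribbed grip, 44 mm long x 13 mm wide x 10 mm thick, lies on the -x side (x = -44 to 0 mm); the blade, 10 mm wide x 3 mm thick, on the +x side. Centre of mass about 14 mm to -x of the origin.
- vase: Bystander: rose ceramic vase, 155 mm high, 88 mm across at its widest, standing to the organiser's +y side, near its far corner. Origin: centre of its foot.
- soap_rest: Bystander: bamboo soap rest with a bar of soap, 120 x 80 x 43 mm, to the +y side of the tray. Origin: centre of its underside.
- sunglasses_case: Bystander: closed tortoiseshell plastic sunglasses case, 64 x 160 x 45 mm, to the organiser's -y side. Origin: centre of its underside.

How it is judged:
By the outcome, as a careful person would: the job done as asked, in the order asked, and still so for the second after the job is handed in, while the arm keeps its last pose, push and grip.
It also fails if it takes over 72 s, if anything falls off the work surface, if the arm or the gripper's body presses on something with over 40 N, if the wrist force passes 120 N, or if a joint passes its speed limit or range.

### The arm

A 6-joint arm with a two-finger parallel gripper is mounted at the origin on the work surface. World frame = base frame: x ahead of the robot, y to its left, z up, the work surface at z = 0. Lengths are in m, angles in rad, forces in N, time in s.
With the tool pointing down it reaches from about 0.3 to 0.875 m from the base axis. Payload 6.4 kg.
Tool frame: the origin (TCP) lies midway between the tips of the shut fingers; the grasp point (between the pads) lies 19 mm behind it; z points along the fingers, y is the line along which they close (so a half turn about z gives the same grasp; the last joint's range is limited). The gripper opens to 85 mm and grips with 20 to 120 N. Pads are 22 mm wide; open, the fingers measure 114 mm over their backs; the gripper's body (76 mm by 85 mm) begins 54 mm behind the grasp point. The pads swing forward as they close: fully open they stand 13 mm farther back than shut.
Start: joints at [1.105, 0.181, 1.607, -0, 1.354, -0.206], TCP at [0.148, 0.556, 0.231] pointing down, gripper open.
Joint ranges: [-2.99, 2.99], [-0.89, 2.07], [0.3, 2.58], [-1.14, 4.28], [0, 2.63], [-3.12, 3.12]. Speed limits (rad/s): [2.57, 2.57, 3.01, 3.14, 3.14, 3.14].

### API

Orientations are given as a unit quaternion [w, x, y, z].
In Python, from bench import * gives the robot as it stands.
- The arm moves only by the tool play_rows, never from a script. Its argument "plan" is a list of rows, each a list of 3 entries, a list of its own where there are three numbers: the finger opening in mm, from 0 to 85.4, then the shift along the tool's x, y, z normalised to -1 to 1, where 1 is 40 cm, then the turn about the tool's z normalised to -1 to 1, where 1 is pi rad. A call has 1 to 10 rows; each row is the pose to reach, as a shift and turn from the pose commanded when the call began, along the tool's axes at that moment, turning the shorter way round; what a row does not reach only later rows make up. A row lasts 1/10 s, in which the tool goes at most 50 mm and 8.59 degrees, less where a joint would pass 70% of its speed; a pose out of reach is approached as far as the arm can. A call with a number of a shift or a turn outside -1 to 1 is refused whole. A call with a gripper value outside its range is refused whole. The fingers move at their own pace and stop on an object; the grip force is fixed at half the most. Time passes only in rows, so rows that repeat a pose let the fingers close. It gives the time, the measured TCP pose, the force, the opening and the grip force at its end, in the units of the state.
- get_obs(): the state, without advancing time (a new reading comes with each control period).
- camera(name): name is "scene" or "top" or "wrist"; returns a dict with "image" (384x512x3 uint8, red, green, blue), "range_z" (384x512 float32, m along the optical axis (not along the pixel's ray), 0 where there is no reading), "intrinsics" (3x3 intrinsics, pixels), "k1" (the pictures are not rectified: a ray, as slopes to the right and down, at radius r is drawn at 1 + k1 r^2 times it, then the intrinsics apply), "rvec" (rotation vector, rad) and "tvec" (3), from world to camera coordinates, as OpenCV has them; the wrist camera has in their place "T_tool_cam" (4x4, takes a point from camera to tool coordinates, whose origin is the TCP and whose axes are the flange's). Camera axes: x right, y down, z forward; pixel columns grow to the right and rows downward; lengths in m; the calibration is good to about 2 mm. A picture is of the moment at which its call begins: read the wrist's pose just before it.
- hand_in(): hands the job in; it is judged then, once.
Trained networks look in a picture, given as the dict that the camera call returned (one of the last four; its "shot" number tells which), for a name from the list of things; names that differ only in an ending like _2 or _b are one class to them, and where a whole thing is asked for, a point or a joint stands for the part that bears it (a point fixed in the world has none). Each returns a list of dicts, best first, with "conf" (0 to 1); they miss things now and then, are a little off and sometimes report something else, mostly with a low value. They report only what shows in the picture. A call takes as long as a camera call.
- search_frame(picture, label): "rect" ([centre column, centre row, width, height] in pixels, round what is visible of it).
- masks_of(picture, label): "mask" (384x512 bool, what is visible of it) and "rect" ([centre column, centre row, width, height] in pixels, round what is visible of it).
The state is a dict: "time_s": time; "q": joint angles; "dq": joint speeds; "joint_efforts": joint torques, N m; "eef_pos": TCP position; "eef_rot": TCP orientation; "wrist_force": force on the tool from outside, world axes, zero at the start; "torque": the same for the moment, N m; "opening": opening from 0.0 (shut) to 1.0 (fully open); "grasp_force": force on a finger pad.
Only numpy, scipy, OpenCV 4.12 (cv2) and the standard library are available. Lean on these libraries where they do the work, as an engineer would, in place of code of your own. Each camera call takes 0.05 s, during which the arm holds its last target. There are 200 camera calls.

## Working session

There is one attempt and no reset: what is moved stays moved. The work goes in short steps, Python scripts to look and compute and a tool call to move; the robot and the scene stay as the last step left them, time stands still between calls to the robot, and variables do not carry over. Pictures are saved under pics/ and viewed, at most 10 in all, crops included, and the job is handed in when it is done.

Besides the shell and the picture viewer there is one more tool, called after "Emit:" by a JSON object that holds its "name" and its "arguments", one argument or row to a line. play_rows: Moves the arm, as the interface text tells. Its arguments: {"type":"object","properties":{"plan":{"type":"array","items":{"type":"array"}}},"required":["plan"]}

```bash
mkdir -p pics; ls
cat > h.py <<'E'
from bench import *
import numpy as np, cv2
from scipy.spatial.transform import Rotation as R
def wpose(o=None):
    o=o or get_obs(); q=o["eef_rot"]; T=np.eye(4)
    T[:3,:3]=R.from_quat([q[1],q[2],q[3],q[0]]).as_matrix(); T[:3,3]=o["eef_pos"]; return T
def cloud(c,T=None):
    """world xyz (384,512,3), nan where no reading"""
    K=np.array(c["intrinsics"]);H,W=c["range_z"].shape
    u,v=np.meshgrid(np.arange(W),np.arange(H))
    p=np.stack([u,v],-1).reshape(-1,1,2).astype(np.float64)
    n=cv2.undistortPoints(p,K,np.array([c["k1"],0,0,0.]),).reshape(H,W,2)
    z=c["range_z"].astype(float).copy(); z[z==0]=np.nan
    P=np.dstack([n*z[...,None],z])
    if "rvec" in c:
        Rm=cv2.Rodrigues(np.array(c["rvec"],float))[0]
        return (P-np.array(c["tvec"]).ravel())@Rm
    M=T@np.array(c["T_tool_cam"]); return P@M[:3,:3].T+M[:3,3]
def save(c,n): cv2.imwrite(f"pics/{n}.png",c["image"][...,::-1])
def fit(pts):
    """centre and long axis angle of min-area rect in xy"""
    r=cv2.minAreaRect((pts[:,:2]*1000).astype(np.float32)); (cx,cy),(w,h),a=r
    if h>w: a+=90; w,h=h,w
    return np.round([cx,cy,w,h,(a+90)%180-90],1)
E
cat > a.py <<'E'
from h import *
o=get_obs(); print({k:np.round(v,3) for k,v in o.items()})
for n in ["scene","top"]:
    c=camera(n); save(c,n+"0"); P=cloud(c)
    np.savez(n+"0.npz",P=P,im=c["image"])
    for l in ["organiser","well_pink","tray","lid","lid_handle","lipstick_black","lipstick_wine","nail_file","vase","soap_rest","sunglasses_case"]:
        for m in masks_of(c,l)[:2]:
            if m["conf"]<.3: continue
            q=P[m["mask"]]; q=q[np.isfinite(q).all(1)]
            if len(q)>5: print(n,l,round(m["conf"],2),np.round(m["rect"]),"med",np.round(np.median(q,0),3),"z95",np.round(np.percentile(q[:,2],[5,95]),3),"fit",fit(q))
E
python3 a.py
```

```text
pics
{'time_s': np.float64(0.0), 'q': array([ 1.105,  0.182,  1.608,  0.   ,  1.354, -0.206]), 'dq': array([ 0.   , -0.   ,  0.001,  0.   ,  0.001,  0.002]), 'joint_efforts': array([ 0.0000e+00, -4.4486e+01, -3.5134e+01, -0.0000e+00,  9.0000e-03,
        0.0000e+00]), 'eef_pos': array([0.147, 0.555, 0.23 ]), 'eef_rot': array([-0.   ,  0.13 ,  0.992, -0.001]), 'wrist_force': array([ 0.216,  0.656, -1.1  ]), 'torque': array([-0.012,  0.03 , -0.037]), 'grasp_force': np.float64(0.0), 'opening': np.float64(1.004)}
scene organiser 0.95 [260. 219. 170. 139.] med [0.646 0.031 0.083] z95 [0.007 0.086] fit [555.6  56.1 356.6 282.9  -6.2]
scene well_pink 0.85 [234. 176. 115.  51.] med [0.429 0.046 0.015] z95 [0.005 0.039] fit [465.6  62.  277.5 205.   85. ]
scene well_pink 0.66 [260. 218. 174. 141.] med [0.646 0.031 0.083] z95 [0.007 0.086] fit [549.7  81.3 363.8 333.   -3.9]
scene tray 0.83 [235. 174. 117.  53.] med [0.429 0.049 0.015] z95 [0.006 0.039] fit [466.   67.7 283.5 200.   83.4]
scene lid 0.7 [266. 215. 163.  96.] med [0.634 0.035 0.084] z95 [0.082 0.087] fit [579.5  78.7 331.1 294.2
[... 1495 characters left out ...]
170.  11.  35.] med [0.666 0.121 0.106] z95 [0.095 0.109] fit [668.2 121.6  70.8  20.5 -11.3]
top nail_file 0.63 [241. 218. 139. 156.] med [0.56  0.055 0.085] z95 [0.008 0.089] fit [581.1  53.4 348.8 305.1  -3.4]
top nail_file 0.49 [277. 163.   9.  38.] med [ 0.653 -0.039  0.095] z95 [0.088 0.099] fit [658.1 -39.   86.6  12.1  -7.5]
top vase 0.93 [121. 176.  47.  47.] med [0.684 0.281 0.12 ] z95 [0.045 0.158] fit [719.7 317.9 150.5  91.6  44.6]
top soap_rest 0.72 [138. 278.  49.  63.] med [0.481 0.295 0.032] z95 [0.013 0.045] fit [483.3 301.7 120.3  85.5 -21.5]
top sunglasses_case 0.94 [365. 224.  79.  40.] med [ 0.512 -0.203  0.045] z95 [0.018 0.048] fit [ 516.  -215.   175.8   73.4   84.5]
```

```bash
cat > b.py <<'E'
from h import *
for n in ["top0","scene0"]:
    d=np.load(n+".npz");P=d["P"];im=d["im"]
    z=P[...,2]
    x,y=P[...,0],P[...,1]
    roi=(x>.35)&(x<.8)&(y>-.13)&(y<.23)
    m=((z>.078)&(z<.094)&roi).astype(np.uint8); m=cv2.morphologyEx(m,cv2.MORPH_OPEN,np.ones((3,3)))
    print(n,"lid",fit(P[m>0]),np.nanmedian(z[m>0]))
    h=roi&(z>.112)&(z<.14)&(x<.62); print("handle",h.sum(),fit(P[h]),np.percentile(z[h],[50,95]))
    w=roi&(z>0.02)&(z<.055)&(x<.52); print("walls",w.sum(),fit(P[w]),np.percentile(z[w],[50,95]))
    hsv=cv2.cvtColor(im,cv2.COLOR_RGB2HSV)
    f=roi&(z<.02)&(z>.003)&(x<.53)
    pk=f&(y>.075)&(y<.17); gr=f&(y<.03)&(y>-.06)
    for q in (pk,gr): print("floor",q.sum(),np.median(P[q],0),np.median(hsv[q],0))
t=np.load("top0.npz")["im"][100:340,80:430,::-1];s=np.load("scene0.npz")["im"][100:340,60:440,::-1]
cv2.imwrite("pics/v1.png",np.vstack([cv2.resize(t,None,fx=1.75,fy=1.25*1)[:300],np.zeros((0,612,3),np.uint8)]) if 0 else cv2.resize(t,None,fx=2.2,fy=2.2))
cv2.imwrite("pics/v2.png",cv2.resize(s,None,fx=2.1,fy=2.1))
E
python3 b.py
```

```text
top0 lid [635.8  48.6 276.2 186.8  86.1] 0.08665702856417262
handle 186 [560.9  53.7  80.    8.9  86.1] [0.12394408 0.12660735]
walls 810 [463.2  31.6 323.4 112.2 -89.8] [0.03772537 0.04337404]
floor 2098 [0.47638163 0.12170655 0.00951971] [175. 144. 111.]
floor 2123 [ 0.4718115  -0.01519944  0.0094619 ] [102.  26.  51.]
scene0 lid [634.1  48.1 278.3 189.1  86.6] 0.08416252671712302
handle 181 [561.1  52.2  79.4  10.9  88. ] [0.12074126 0.12369748]
walls 1031 [454.   31.1 327.8 102.5 -86.4] [0.0321624 0.0400144]
floor 413 [0.4325982 0.1219757 0.0081245] [176.  95. 102.]
floor 595 [ 0.43084866 -0.0152167   0.00783503] [98. 19. 56.]
```

View pics/v1.png

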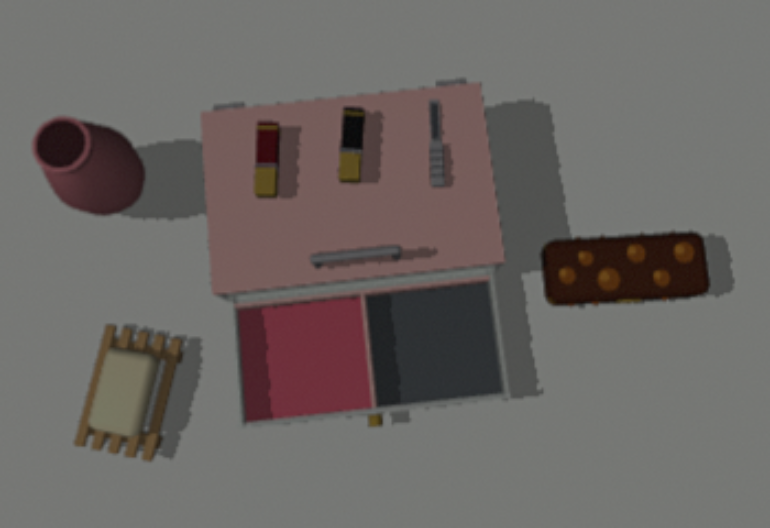

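View pics/v2.png

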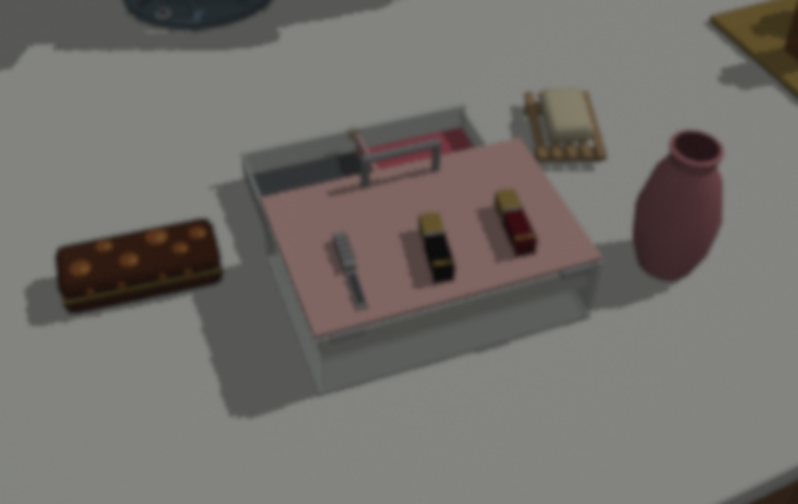

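Pictures: in the top view, wine lies at crop (266,160), black at (352,145) and the file at (436,145), grip towards the robot. The handle is at (357,256), the pink well on the left and the grey on the right. I'll measure the wells in the organiser frame and write a planner that turns waypoints into rows.

```bash
cat > plan.py <<'E'
# prints call numbers for waypoint targets, tracking the commanded pose in cmd.json
import json,os,numpy as np
def load(): return json.load(open("cmd.json")) if os.path.exists("cmd.json") else [.148,.556,.231,75.06]
def axes(a):  # tool y at world angle a (deg), tool z down
    a=np.radians(a); y=np.array([np.cos(a),np.sin(a),0]); z=np.array([0,0,-1.]); return np.array([np.cross(y,z),y,z])
def call(name,wps):
    s=load(); A=axes(s[3]); print(name,"from",np.round(s,4))
    for w in wps:
        sh=np.round(A@(np.array(w[:3])-s[:3])/.4,3); t=round((s[3]-w[3])/180,3); print("   ",w,"->",sh.tolist(),t)
    e=list(np.array(s[:3])+A.T@sh*.4)+[s[3]-t*180]; json.dump(e,open("cmd.json","w"))
C=np.array([.635,.0485]); th=np.radians(-3.8); ex=np.array([np.cos(th),np.sin(th)]); ey=np.array([-ex[1],ex[0]])
def org(x,y): return (C+x*ex+y*ey)
E
python3 - <<'E'
from h import *; from plan import *
P=np.load("top0.npz")["P"]; im=np.load("top0.npz")["im"]
u=(P[...,:2]-C)@ex; v=(P[...,:2]-C)@ey; z=P[...,2]
f=(u>-.26)&(u<-.09)&(abs(v)<.15)
w=f&(z>.033); print("panel u",np.percentile(u[w&(u<-.2)],[5,50,95]),w.sum(),"z",np.percentile(z[w&(u<-.2)],[50,95]))
fl=f&(z<.014)&(z>.005)
print("floor v of pink",np.percentile(v[fl&(v>0.005)],[1,99]),"grey",np.percentile(v[fl&(v<-0.005)&(v>-.13)],[1,99]),"u",np.percentile(u[fl],[1,99]))
print("wells",org(-.165,.0645),org(-.165,-.0645),"handle",org(-.074,0),"hinge",org(.088,0))
T=wpose(); print(T[:3,:3].round(3))
ang=-10.8+90
call("c1",[(.408,.338,.231,ang)]); call("c2",[(.667,.121,.19,ang)])
call("c3",[(.667,.121,z,ang) for z in (.14,.11,.098,.09)])
E
```

```text
panel u [-0.21644981 -0.2134657  -0.2075774 ] 1243 z [0.04127279 0.04387514]
floor v of pink [0.00615   0.1271899] grey [-0.1258298  -0.00621886] u [-0.2097038  -0.09128666]
wells [0.47463742 0.12379339] [ 0.46608809 -0.004923  ] handle [0.56116269 0.05340427] hinge [0.72280653 0.0426679 ]
[[-0.966  0.257 -0.   ]
 [ 0.257  0.966 -0.   ]
 [-0.    -0.    -1.   ]]
c1 from [ 0.148  0.556  0.231 75.06 ]
    (0.408, 0.338, 0.231, 79.2) -> [-0.769, -0.359, 0.0] -0.023
c2 from [ 0.4082  0.338   0.231  79.2   ]
    (0.667, 0.121, 0.19, 79.2) -> [-0.737, -0.412, 0.103] 0.0
c3 from [ 0.6669  0.1208  0.1898 79.2   ]
    (0.667, 0.121, 0.14, 79.2) -> [-0.0, 0.0, 0.125] 0.0
    (0.667, 0.121, 0.11, 79.2) -> [-0.0, 0.0, 0.2] 0.0
    (0.667, 0.121, 0.098, 79.2) -> [-0.0, 0.0, 0.23] 0.0
    (0.667, 0.121, 0.09, 79.2) -> [-0.0, 0.0, 0.25] 0.0
```

Emit:
{"name": "play_rows", "arguments": {
  "plan": [
    [50, [-0.769, -0.359, 0], -0.023],
    [50, [-0.769, -0.359, 0], -0.023],
    [50, [-0.769, -0.359, 0], -0.023],
    [50, [-0.769, -0.359, 0], -0.023],
    [50, [-0.769, -0.359, 0], -0.023],
    [50, [-0.769, -0.359, 0], -0.023],
    [50, [-0.769, -0.359, 0], -0.023],
    [50, [-0.769, -0.359, 0], -0.023],
    [50, [-0.769, -0.359, 0], -0.023]
  ]
}}

```text
time_s: 2.1
eef_pos: [0.4085, 0.3374, 0.2312]
eef_rot: [-0.0, 0.095, 0.995, 0.0]
wrist_force: [-0.6, 0.2, 0.6]
opening: 0.587
grasp_force: 0.0
```

Emit:
{"name": "play_rows", "arguments": {
  "plan": [
    [50, [-0.737, -0.412, 0.103], 0],
    [50, [-0.737, -0.412, 0.103], 0],
    [50, [-0.737, -0.412, 0.103], 0],
    [50, [-0.737, -0.412, 0.103], 0],
    [50, [-0.737, -0.412, 0.103], 0],
    [50, [-0.737, -0.412, 0.103], 0],
    [50, [-0.737, -0.412, 0.103], 0],
    [50, [-0.737, -0.412, 0.103], 0],
    [50, [-0.737, -0.412, 0.103], 0]
  ]
}}

```text
time_s: 3.0
eef_pos: [0.6664, 0.1222, 0.1892]
eef_rot: [-0.001, 0.093, 0.996, 0.0]
wrist_force: [-0.6, 0.1, 1.0]
opening: 0.589
grasp_force: 0.0
```

Emit:
{"name": "play_rows", "arguments": {
  "plan": [
    [50, [0, 0, 0.125], 0],
    [50, [0, 0, 0.2], 0],
    [50, [0, 0, 0.23], 0],
    [50, [0, 0, 0.25], 0],
    [50, [0, 0, 0.25], 0],
    [0, [0, 0, 0.25], 0],
    [0, [0, 0, 0.25], 0],
    [0, [0, 0, 0.25], 0],
    [0, [0, 0, 0.25], 0],
    [0, [0, 0, 0.25], 0]
  ]
}}

```text
time_s: 4.0
eef_pos: [0.6684, 0.1211, 0.0924]
eef_rot: [0.002, 0.094, 0.996, 0.0]
wrist_force: [-0.3, 1.0, 6.8]
opening: 0.214
grasp_force: 59.3
```

Run:
```python
from h import *; from plan import *
p=org(-.157,.0645+.028); b=86.2
call("c4 lift+carry",[(.667,.121,.15,79.2),(*p,.15,b)])
call("c5 lower",[(*p,.1,b),(*p,.05,b),(*p,.03,b),(*p,.016,b),(*p,.013,b)])
call("c6 up",[(*p,.06,b),(*p,.17,b),(.668,.038,.17,77.5)])
q=(.668,.038)
call("c7 down black",[(*q,z,77.5) for z in (.14,.11,.098,.09)])
p=org(-.157,.0645-.028)
call("c8 lift+carry",[(*q,.15,77.5),(*p,.15,b)])
call("c9 lower",[(*p,.1,b),(*p,.05,b),(*p,.03,b),(*p,.016,b),(*p,.013,b)])
q=(.642,-.038)
call("c10 up",[(*p,.06,b),(*p,.17,b),(*q,.17,82.4)])
call("c11 down file",[(*q,z,82.4) for z in (.14,.11,.096,.088)])
```

```text
c4 lift+carry from [ 0.6669  0.1208  0.0898 79.2   ]
    (0.667, 0.121, 0.15, 79.2) -> [-0.0, 0.0, -0.15] 0.0
    (np.float64(0.4844755052651482), np.float64(0.15120163817981463), 0.15, 86.2) -> [0.462, -0.011, -0.15] -0.039
c5 lower from [ 0.4845  0.1511  0.1498 86.22  ]
    (np.float64(0.4844755052651482), np.float64(0.15120163817981463), 0.1, 86.2) -> [0.0, 0.0, 0.125] 0.0
    (np.float64(0.4844755052651482), np.float64(0.15120163817981463), 0.05, 86.2) -> [0.0, 0.0, 0.25] 0.0
    (np.float64(0.4844755052651482), np.float64(0.15120163817981463), 0.03, 86.2) -> [0.0, 0.0, 0.3] 0.0
    (np.float64(0.4844755052651482), np.float64(0.15120163817981463), 0.016, 86.2) -> [0.0, 0.0, 0.335] 0.0
    (np.float64(0.4844755052651482), np.float64(0.15120163817981463), 0.013, 86.2) -> [0.0, 0.0, 0.342] 0.0
c6 up from [4.845e-01 1.511e-01 1.300e-02 8.622e+01]
    (np.float64(0.4844755052651482), np.float64(0.15120163817981463), 0.06, 86.2) -> [0.0, 0.0, -0.117] 0.0
    (np.float64(0.4844755052651482), np.float64(0.15120163817981463), 0.17, 86.2) -> [0.0, 0.0, -0.392] 0.0
    (0.668, 0.038, 0.17, 
[... 1075 characters left out ...]
float64(0.09532475595545986), 0.013, 86.2) -> [-0.0, 0.0, 0.342] 0.0
c10 up from [4.806e-01 9.520e-02 1.300e-02 8.622e+01]
    (np.float64(0.4807641668427482), np.float64(0.09532475595545986), 0.06, 86.2) -> [-0.0, 0.0, -0.117] 0.0
    (np.float64(0.4807641668427482), np.float64(0.09532475595545986), 0.17, 86.2) -> [-0.0, 0.0, -0.392] 0.0
    (0.642, -0.038, 0.17, 82.4) -> [-0.425, -0.306, -0.392] 0.021
c11 down file from [ 6.422e-01 -3.810e-02  1.698e-01  8.244e+01]
    (0.642, -0.038, 0.14, 82.4) -> [0.0, 0.0, 0.075] 0.0
    (0.642, -0.038, 0.11, 82.4) -> [0.0, 0.0, 0.15] 0.0
    (0.642, -0.038, 0.096, 82.4) -> [0.0, 0.0, 0.185] 0.0
    (0.642, -0.038, 0.088, 82.4) -> [0.0, 0.0, 0.205] 0.0
```

Emit:
{"name": "play_rows", "arguments": {
  "plan": [
    [0, [0, 0, -0.08], 0],
    [0, [0, 0, -0.15], 0],
    [0, [0.462, -0.011, -0.15], -0.039],
    [0, [0.462, -0.011, -0.15], -0.039],
    [0, [0.462, -0.011, -0.15], -0.039],
    [0, [0.462, -0.011, -0.15], -0.039],
    [0, [0.462, -0.011, -0.15], -0.039],
    [0, [0.462, -0.011, -0.15], -0.039]
  ]
}}

```text
time_s: 4.8
eef_pos: [0.4851, 0.1513, 0.1511]
eef_rot: [0.001, 0.032, 0.999, 0.0]
wrist_force: [0.3, -0.7, 0.1]
opening: 0.213
grasp_force: 58.7
```

Emit:
{"name": "play_rows", "arguments": {
  "plan": [
    [0, [0, 0, 0.125], 0],
    [0, [0, 0, 0.25], 0],
    [0, [0, 0, 0.3], 0],
    [0, [0, 0, 0.325], 0],
    [0, [0, 0, 0.335], 0],
    [0, [0, 0, 0.335], 0],
    [0, [0, 0, 0.335], 0]
  ]
}}

```text
time_s: 5.5
eef_pos: [0.4864, 0.1512, 0.0175]
eef_rot: [0.001, 0.033, 0.999, 0.0]
wrist_force: [-0.2, 0.3, -0.3]
opening: 0.217
grasp_force: 58.8
```

Emit:
{"name": "play_rows", "arguments": {
  "plan": [
    [0, [0, 0, 0.007], 0],
    [0, [0, 0, 0.007], 0],
    [32, [0, 0, 0.007], 0],
    [32, [0, 0, 0.007], 0],
    [32, [0, 0, 0.007], 0],
    [32, [0, 0, 0.007], 0]
  ]
}}

```text
time_s: 6.1
eef_pos: [0.4845, 0.1512, 0.0132]
eef_rot: [-0.0, 0.032, 0.999, 0.0]
wrist_force: [-0.7, -0.8, 0.4]
opening: 0.374
grasp_force: 0.0
```

Emit:
{"name": "play_rows", "arguments": {
  "plan": [
    [32, [0, 0, -0.06], 0],
    [32, [0, 0, -0.18], 0],
    [50, [0, 0, -0.3], 0],
    [50, [0, 0, -0.392], 0],
    [50, [-0.476, -0.252, -0.392], 0.048],
    [50, [-0.476, -0.252, -0.392], 0.048],
    [50, [-0.476, -0.252, -0.392], 0.048],
    [50, [-0.476, -0.252, -0.392], 0.048],
    [50, [-0.476, -0.252, -0.392], 0.048],
    [50, [-0.476, -0.252, -0.392], 0.048]
  ]
}}

```text
time_s: 7.1
eef_pos: [0.6694, 0.0362, 0.1691]
eef_rot: [-0.0, 0.109, 0.994, -0.0]
wrist_force: [-0.7, -0.7, 0.2]
opening: 0.587
grasp_force: 0.0
```

Emit:
{"name": "play_rows", "arguments": {
  "plan": [
    [50, [0, 0, 0.075], 0],
    [50, [0, 0, 0.15], 0],
    [50, [0, 0, 0.18], 0],
    [50, [0, 0, 0.195], 0],
    [50, [0, 0, 0.195], 0],
    [0, [0, 0, 0.195], 0],
    [0, [0, 0, 0.195], 0],
    [0, [0, 0, 0.195], 0],
    [0, [0, 0, 0.195], 0],
    [0, [0, 0, 0.195], 0]
  ]
}}

```text
time_s: 8.1
eef_pos: [0.6693, 0.0382, 0.0942]
eef_rot: [0.002, 0.108, 0.994, 0.0]
wrist_force: [-0.9, 0.4, 6.0]
opening: 0.214
grasp_force: 59.6
```

Emit:
{"name": "play_rows", "arguments": {
  "plan": [
    [0, [0, 0, -0.08], 0],
    [0, [0, 0, -0.15], 0],
    [0, [0.488, 0.039, -0.15], -0.048],
    [0, [0.488, 0.039, -0.15], -0.048],
    [0, [0.488, 0.039, -0.15], -0.048],
    [0, [0.488, 0.039, -0.15], -0.048],
    [0, [0.488, 0.039, -0.15], -0.048],
    [0, [0.488, 0.039, -0.15], -0.048]
  ]
}}

```text
time_s: 8.9
eef_pos: [0.4805, 0.0956, 0.1527]
eef_rot: [0.001, 0.032, 0.999, -0.0]
wrist_force: [1.7, 0.4, 0.6]
opening: 0.214
grasp_force: 58.8
```

Emit:
{"name": "play_rows", "arguments": {
  "plan": [
    [0, [0, 0, 0.125], 0],
    [0, [0, 0, 0.25], 0],
    [0, [0, 0, 0.3], 0],
    [0, [0, 0, 0.33], 0],
    [0, [0, 0, 0.342], 0],
    [0, [0, 0, 0.342], 0],
    [32, [0, 0, 0.342], 0],
    [32, [0, 0, 0.342], 0],
    [32, [0, 0, 0.342], 0],
    [32, [0, 0, 0.342], 0]
  ]
}}

```text
time_s: 9.9
eef_pos: [0.4809, 0.0952, 0.0154]
eef_rot: [0.0, 0.033, 0.999, -0.0]
wrist_force: [-0.1, 0.4, -0.4]
opening: 0.376
grasp_force: 0.0
```

Emit:
{"name": "play_rows", "arguments": {
  "plan": [
    [32, [0, 0, -0.06], 0],
    [32, [0, 0, -0.18], 0],
    [50, [0, 0, -0.3], 0],
    [50, [0, 0, -0.392], 0],
    [50, [-0.425, -0.306, -0.392], 0.021],
    [50, [-0.425, -0.306, -0.392], 0.021],
    [50, [-0.425, -0.306, -0.392], 0.021],
    [50, [-0.425, -0.306, -0.392], 0.021],
    [50, [-0.425, -0.306, -0.392], 0.021],
    [50, [-0.425, -0.306, -0.392], 0.021]
  ]
}}

```text
time_s: 10.9
eef_pos: [0.6428, -0.0392, 0.1712]
eef_rot: [-0.001, 0.066, 0.998, 0.0]
wrist_force: [-1.4, -0.6, -0.6]
opening: 0.587
grasp_force: 0.0
```

```bash
cat > c.py <<'E'
from h import *
import sys
c=camera("top"); P=cloud(c)
for l in ["lipstick_black","lipstick_wine","nail_file"]:
    for m in masks_of(c,l)[:1]:
        q=P[m["mask"]]; q=q[np.isfinite(q).all(1)]
        if len(q)>5: print(l,round(m["conf"],2),"med",np.round(np.median(q,0),3),np.round(np.percentile(q[:,2],[5,95]),3),"fit",fit(q))
cv2.imwrite("pics/%s.png"%sys.argv[1],cv2.resize(c["image"][100:340,120:400,::-1],None,fx=2,fy=2))
E
python3 c.py t1
```

```text
nail_file 0.21 med [0.605 0.137 0.086] [0.008 0.089] fit [574.2  55.1 303.9 273.5  -4.3]
```

View pics/t1.png

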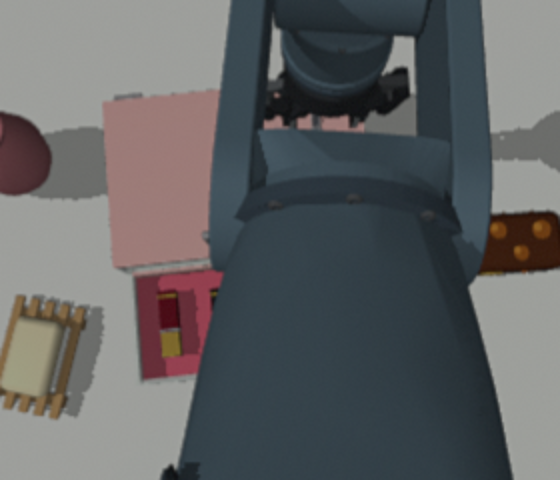

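The wine lipstick lies flat in the pink well at (170,325) and the black one shows beside it; the arm hides the rest. File next.

Emit:
{"name": "play_rows", "arguments": {
  "plan": [
    [50, [0, 0, 0.08], 0],
    [50, [0, 0, 0.155], 0],
    [50, [0, 0, 0.19], 0],
    [50, [0, 0, 0.207], 0],
    [50, [0, 0, 0.207], 0],
    [0, [0, 0, 0.207], 0],
    [0, [0, 0, 0.207], 0],
    [0, [0, 0, 0.207], 0],
    [0, [0, 0, 0.207], 0],
    [0, [0, 0, 0.207], 0]
  ]
}}

```text
time_s: 12.1
eef_pos: [0.6435, -0.0382, 0.091]
eef_rot: [0.001, 0.065, 0.998, -0.0]
wrist_force: [-0.2, 0.5, 4.8]
opening: 0.124
grasp_force: 59.1
```

Run:
```python
from h import *; from plan import *
json.dump([.6422,-.0381,.0890,82.44],open("cmd.json","w"))
p=org(-.157-.014,-.0645); b=86.2; q=(.642,-.038)
print(get_obs()["eef_pos"],get_obs()["opening"])
call("lift+carry",[(*q,.15,82.4),(*p,.15,b)])
call("lower",[(*p,.1,b),(*p,.05,b),(*p,.03,b),(*p,.018,b),(*p,.012,b)])
```

```text
[ 0.64346638 -0.0381917   0.09102502] 0.12350109070374858
lift+carry from [ 6.422e-01 -3.810e-02  8.900e-02  8.244e+01]
    (0.642, -0.038, 0.15, 82.4) -> [0.001, 0.0, -0.152] 0.0
    (np.float64(0.46010128234625947), np.float64(-0.004525357736437197), 0.15, 86.2) -> [0.462, 0.023, -0.152] -0.021
lower from [ 4.602e-01 -4.700e-03  1.498e-01  8.622e+01]
    (np.float64(0.46010128234625947), np.float64(-0.004525357736437197), 0.1, 86.2) -> [0.0, 0.0, 0.124] 0.0
    (np.float64(0.46010128234625947), np.float64(-0.004525357736437197), 0.05, 86.2) -> [0.0, 0.0, 0.249] 0.0
    (np.float64(0.46010128234625947), np.float64(-0.004525357736437197), 0.03, 86.2) -> [0.0, 0.0, 0.299] 0.0
    (np.float64(0.46010128234625947), np.float64(-0.004525357736437197), 0.018, 86.2) -> [0.0, 0.0, 0.329] 0.0
    (np.float64(0.46010128234625947), np.float64(-0.004525357736437197), 0.012, 86.2) -> [0.0, 0.0, 0.344] 0.0
```

Emit:
{"name": "play_rows", "arguments": {
  "plan": [
    [0, [0, 0, -0.08], 0],
    [0, [0, 0, -0.152], 0],
    [0, [0.462, 0.023, -0.152], -0.021],
    [0, [0.462, 0.023, -0.152], -0.021],
    [0, [0.462, 0.023, -0.152], -0.021],
    [0, [0.462, 0.023, -0.152], -0.021],
    [0, [0.462, 0.023, -0.152], -0.021],
    [0, [0.462, 0.023, -0.152], -0.021]
  ]
}}

```text
time_s: 12.9
eef_pos: [0.4604, -0.0047, 0.1507]
eef_rot: [0.001, 0.033, 0.999, -0.0]
wrist_force: [2.2, -0.7, 0.7]
opening: 0.122
grasp_force: 58.7
```

Emit:
{"name": "play_rows", "arguments": {
  "plan": [
    [0, [0, 0, 0.124], 0],
    [0, [0, 0, 0.249], 0],
    [0, [0, 0, 0.299], 0],
    [0, [0, 0, 0.329], 0],
    [0, [0, 0, 0.344], 0],
    [0, [0, 0, 0.344], 0],
    [30, [0, 0, 0.344], 0],
    [30, [0, 0, 0.344], 0],
    [30, [0, 0, 0.344], 0],
    [30, [0, 0, 0.344], 0]
  ]
}}

```text
time_s: 13.9
eef_pos: [0.4606, -0.0047, 0.0127]
eef_rot: [0.0, 0.032, 0.999, -0.0]
wrist_force: [-0.4, 0.1, -0.2]
opening: 0.35
grasp_force: 0.0
```

Run:
```python
from h import *; from plan import *
print(get_obs()["eef_pos"],get_obs()["wrist_force"])
p=org(-.074,0); e=-3.8; s=load()
call("up",[(s[0],s[1],.06,s[3]),(s[0],s[1],.23,s[3])])
call("over handle+turn",[(*p,.2,e)])
call("down",[(*p,.16,e),(*p,.13,e),(*p,.115,e),(*p,.106,e)])
```

```text
[ 0.46058592 -0.00473042  0.01268336] [-0.35339287  0.08747906 -0.21908796]
up from [ 4.602e-01 -4.700e-03  1.220e-02  8.622e+01]
    (0.4602167418820041, -0.004666876233906728, 0.06, 86.22) -> [0.0, 0.0, -0.12] 0.0
    (0.4602167418820041, -0.004666876233906728, 0.23, 86.22) -> [0.0, 0.0, -0.544] 0.0
over handle+turn from [ 4.602e-01 -4.700e-03  2.298e-01  8.622e+01]
    (np.float64(0.5611626913463883), np.float64(0.05340426862960001), 0.2, -3.8) -> [-0.242, 0.161, 0.074] 0.5
down from [ 0.5611  0.0532  0.2002 -3.78  ]
    (np.float64(0.5611626913463883), np.float64(0.05340426862960001), 0.16, -3.8) -> [0.0, 0.0, 0.1] 0.0
    (np.float64(0.5611626913463883), np.float64(0.05340426862960001), 0.13, -3.8) -> [0.0, 0.0, 0.175] 0.0
    (np.float64(0.5611626913463883), np.float64(0.05340426862960001), 0.115, -3.8) -> [0.0, 0.0, 0.213] 0.0
    (np.float64(0.5611626913463883), np.float64(0.05340426862960001), 0.106, -3.8) -> [0.0, 0.0, 0.235] 0.0
```

Emit:
{"name": "play_rows", "arguments": {
  "plan": [
    [30, [0, 0, -0.06], 0],
    [30, [0, 0, -0.16], 0],
    [50, [0, 0, -0.28], 0],
    [50, [0, 0, -0.4], 0],
    [50, [0, 0, -0.5], 0],
    [50, [0, 0, -0.544], 0],
    [50, [0, 0, -0.544], 0],
    [50, [0, 0, -0.544], 0]
  ]
}}

```text
time_s: 14.7
eef_pos: [0.4601, -0.0046, 0.2296]
eef_rot: [-0.0, 0.033, 0.999, 0.0]
wrist_force: [-1.0, 0.1, -0.2]
opening: 0.587
grasp_force: 0.0
```

Run:
```python
from h import *; from plan import org
T=wpose(); c=camera("wrist"); save(c,"w1"); P=cloud(c,T)
for l in ["lipstick_black","lipstick_wine","nail_file","lid_handle"]:
    for m in masks_of(c,l)[:1]:
        q=P[m["mask"]]; q=q[np.isfinite(q).all(1)]
        if len(q)>5: print(l,round(m["conf"],2),np.round(m["rect"]),"med",np.round(np.median(q,0),3),np.round(np.percentile(q[:,2],[5,95]),3),"fit",fit(q))
h=(P[...,2]>.112)&(P[...,2]<.135)&(P[...,0]>.53)&(P[...,0]<.6); print("handle",h.sum(),fit(P[h]) if h.any() else 0)
print("wells",org(-.157,.0645),org(-.157,-.0645))
```

```text
lipstick_black 0.88 [356. 172.  30.  71.] med [0.484 0.093 0.028] [0.014 0.029] fit [491.   95.9  81.7  27.   -1.6]
lipstick_wine 0.93 [406. 174.  30.  70.] med [0.49  0.147 0.028] [0.013 0.029] fit [493.1 150.5  70.8  21.2  -3. ]
nail_file 0.64 [262. 166.   8.  79.] med [ 0.468 -0.006  0.017] [0.01  0.019] fit [477.7  -6.2  87.6  12.7  -3.5]
lid_handle 0.79 [334. 316. 292. 134.] med [0.588 0.013 0.085] [0.084 0.086] fit [577.1  61.5 266.  231.3  78.4]
handle 470 [558.4  53.6  82.2   7.8  86.3]
wells [0.48261984 0.1232632 ] [ 0.4740705  -0.00545319]
```

View pics/w1.png

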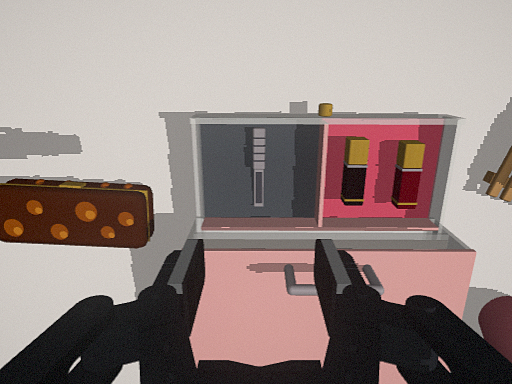

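Everything lies flat: black at (356,172) and wine at (406,174) in the pink well, file at (262,166) in the grey. The lid is shut and its handle is at (333,285).

Run:
```python
from plan import *
p=np.array([.5603,.0535]); e=-3.8; s=load()
json.dump([s[0],s[1],.2298,86.22],open("cmd.json","w"))
call("A",[(*p,.2,41.22)])
call("B",[(*p,.2,e),(*p,.19,e)])
call("down",[(*p,z,e) for z in (.16,.13,.115,.106)])
def arc(t0,ts):
    out=[]
    for t in ts:
        t=np.radians(t); f=lambda t:np.array([.088-(.162*np.cos(t)-.04*np.sin(t)),.162*np.sin(t)+.04*np.cos(t)])
        d=f(t)-f(0); q=p+d[0]*ex; out.append((round(q[0],4),round(q[1],4),round(.106+d[1]-.04*0,4),e))
    return out
call("arc1",arc(0,range(3,31,3))); call("arc2",arc(30,range(33,61,3)))
```

```text
A from [5.611e-01 5.320e-02 2.298e-01 8.622e+01]
    (np.float64(0.5603), np.float64(0.0535), 0.2, 41.22) -> [0.002, 0.001, 0.074] 0.25
B from [ 0.5603  0.0537  0.2002 41.22  ]
    (np.float64(0.5603), np.float64(0.0535), 0.2, -3.8) -> [-0.0, -0.0, 0.0] 0.25
    (np.float64(0.5603), np.float64(0.0535), 0.19, -3.8) -> [-0.0, -0.0, 0.025] 0.25
down from [ 0.5603  0.0537  0.1902 -3.78  ]
    (np.float64(0.5603), np.float64(0.0535), 0.16, -3.8) -> [-0.0, 0.0, 0.075] 0.0
    (np.float64(0.5603), np.float64(0.0535), 0.13, -3.8) -> [-0.0, 0.0, 0.15] 0.0
    (np.float64(0.5603), np.float64(0.0535), 0.115, -3.8) -> [-0.0, 0.0, 0.188] 0.0
    (np.float64(0.5603), np.float64(0.0535), 0.106, -3.8) -> [-0.0, 0.0, 0.21] 0.0
arc1 from [ 0.5603  0.0537  0.1062 -3.78  ]
    (np.float64(0.5626), np.float64(0.0533), np.float64(0.1144), -3.8) -> [-0.001, 0.006, -0.021] 0.0
    (np.float64(0.5654), np.float64(0.0532), np.float64(0.1227), -3.8) -> [-0.0, 0.013, -0.041] 0.0
    (np.float64(0.5685), np.float64(0.053), np.float64(0.1308), -3.8) -> [-0.0, 0.021, -0.062] 0.0
    (np.float64(0.5721), np.float64
[... 1009 characters left out ...]
    (np.float64(0.6285), np.float64(0.049), np.float64(0.2041), -3.8) -> [0.001, 0.067, -0.056] 0.0
    (np.float64(0.6359), np.float64(0.0485), np.float64(0.2088), -3.8) -> [0.001, 0.085, -0.068] 0.0
    (np.float64(0.6434), np.float64(0.048), np.float64(0.2132), -3.8) -> [0.001, 0.104, -0.079] 0.0
    (np.float64(0.6512), np.float64(0.0475), np.float64(0.2171), -3.8) -> [0.001, 0.124, -0.088] 0.0
    (np.float64(0.6592), np.float64(0.0469), np.float64(0.2206), -3.8) -> [0.0, 0.144, -0.097] 0.0
    (np.float64(0.6674), np.float64(0.0464), np.float64(0.2237), -3.8) -> [0.001, 0.164, -0.105] 0.0
    (np.float64(0.6757), np.float64(0.0458), np.float64(0.2263), -3.8) -> [0.0, 0.185, -0.111] 0.0
```

Emit:
{"name": "play_rows", "arguments": {
  "plan": [
    [50, [-0.24, 0.162, 0.074], 0.25],
    [50, [-0.24, 0.162, 0.074], 0.25],
    [50, [-0.24, 0.162, 0.074], 0.25],
    [50, [-0.24, 0.162, 0.074], 0.25],
    [50, [-0.24, 0.162, 0.074], 0.25],
    [50, [-0.24, 0.162, 0.074], 0.25],
    [50, [-0.24, 0.162, 0.074], 0.25],
    [50, [-0.24, 0.162, 0.074], 0.25]
  ]
}}

```text
time_s: 15.75
eef_pos: [0.5601, 0.0538, 0.1997]
eef_rot: [-0.001, 0.412, 0.911, -0.0]
wrist_force: [1.3, 0.4, -0.8]
opening: 0.582
grasp_force: 0.0
```

Emit:
{"name": "play_rows", "arguments": {
  "plan": [
    [50, [0, 0, 0], 0.25],
    [50, [0, 0, 0], 0.25],
    [50, [0, 0, 0], 0.25],
    [50, [0, 0, 0], 0.25],
    [50, [0, 0, 0], 0.25],
    [50, [0, 0, 0.025], 0.25],
    [50, [0, 0, 0.025], 0.25],
    [50, [0, 0, 0.025], 0.25]
  ]
}}

```text
time_s: 16.55
eef_pos: [0.5601, 0.0537, 0.1902]
eef_rot: [-0.0, 0.729, 0.684, -0.0]
wrist_force: [0.1, 0.1, -0.3]
opening: 0.589
grasp_force: 0.0
```

Emit:
{"name": "play_rows", "arguments": {
  "plan": [
    [50, [0, 0, 0.075], 0],
    [50, [0, 0, 0.15], 0],
    [50, [0, 0, 0.188], 0],
    [50, [0, 0, 0.21], 0],
    [30, [0, 0, 0.21], 0],
    [0, [0, 0, 0.21], 0],
    [0, [0, 0, 0.21], 0],
    [0, [0, 0, 0.21], 0],
    [0, [0, 0, 0.21], 0],
    [0, [0, 0, 0.21], 0]
  ]
}}

```text
time_s: 17.55
eef_pos: [0.5598, 0.0538, 0.108]
eef_rot: [-0.0, 0.73, 0.684, -0.001]
wrist_force: [-6.9, 0.1, 6.0]
opening: 0.073
grasp_force: 58.7
```

Emit:
{"name": "play_rows", "arguments": {
  "plan": [
    [0, [0, 0.006, -0.021], 0],
    [0, [0, 0.013, -0.041], 0],
    [0, [0, 0.021, -0.062], 0],
    [0, [0, 0.03, -0.082], 0],
    [0, [0, 0.04, -0.101], 0],
    [0, [0, 0.051, -0.12], 0],
    [0, [0, 0.063, -0.138], 0],
    [0, [0, 0.076, -0.156], 0],
    [0, [0, 0.09, -0.173], 0],
    [0, [0, 0.104, -0.189], 0]
  ]
}}

```text
time_s: 18.55
eef_pos: [0.5996, 0.0511, 0.1836]
eef_rot: [-0.002, 0.73, 0.684, -0.002]
wrist_force: [-13.4, -1.7, 8.5]
opening: 0.073
grasp_force: 58.7
```

Emit:
{"name": "play_rows", "arguments": {
  "plan": [
    [0, [0, 0.013, -0.018], 0],
    [0, [0, 0.027, -0.034], 0],
    [0, [0, 0.044, -0.048], 0],
    [0, [0, 0.062, -0.061], 0],
    [0, [0, 0.08, -0.073], 0],
    [0, [0, 0.099, -0.083], 0],
    [0, [0, 0.119, -0.092], 0],
    [0, [0, 0.139, -0.101], 0],
    [0, [0, 0.159, -0.109], 0],
    [0, [0, 0.18, -0.115], 0]
  ]
}}

```text
time_s: 19.55
eef_pos: [0.6748, 0.046, 0.2309]
eef_rot: [0.001, 0.73, 0.684, 0.001]
wrist_force: [-6.5, -1.0, 8.1]
opening: 0.072
grasp_force: 61.4
```

Emit:
{"name": "play_rows", "arguments": {
  "plan": [
    [0, [0, 0, 0], 0],
    [0, [0, 0, 0], 0],
    [0, [0, 0, 0], 0],
    [0, [0, 0, 0], 0],
    [0, [0, 0, 0], 0]
  ]
}}

```text
time_s: 20.05
eef_pos: [0.6757, 0.0459, 0.2316]
eef_rot: [0.002, 0.73, 0.684, 0.002]
wrist_force: [-3.2, -1.5, 7.0]
opening: 0.074
grasp_force: 60.8
```

Run:
```python
from h import *; from plan import C,ex,ey
o=get_obs();print(o["eef_pos"],o["wrist_force"],o["torque"],o["opening"],o["grasp_force"])
for n in ["scene","top"]:
    c=camera(n);P=cloud(c); save(c,n+"9")
    for l in ["lid","lipstick_black","lipstick_wine","nail_file"]:
        for m in masks_of(c,l)[:1]:
            k=cv2.erode(m["mask"].astype(np.uint8),np.ones((3,3)))>0
            q=P[k]; q=q[np.isfinite(q).all(1)]
            if len(q)<20: continue
            print(n,l,round(m["conf"],2),np.round(np.median(q,0),3))
            if l=="lid":
                for _ in range(4):
                    ctr=np.median(q,0); nn=np.linalg.svd(q-q.mean(0),full_matrices=0)[2][2]; d=(q-q.mean(0))@nn; q=q[abs(d)<max(.006,np.std(d))]
                print("normal",nn.round(3),"angle",np.degrees(np.arccos(abs(nn[2]))).round(1),len(q))
```

```text
[0.67574422 0.04591188 0.23159381] [-3.24116501 -1.47202257  6.98147363] [-0.20336087  0.55371399 -0.05916627] 0.07385243415925528 60.769089460372925
scene lid 0.88 [0.681 0.029 0.16 ]
normal [ 0.866 -0.058  0.497] angle 60.2 12724
scene lipstick_black 0.74 [ 0.533 -0.212  0.042]
scene lipstick_wine 0.31 [0.681 0.029 0.16 ]
top lid 0.84 [ 0.662 -0.067  0.211]
normal [-0.801  0.357 -0.48 ] angle 61.3 366
top lipstick_black 0.19 [ 0.482 -0.053  0.01 ]
top lipstick_wine 0.32 [ 0.484 -0.053  0.01 ]
```

View pics/scene9.png

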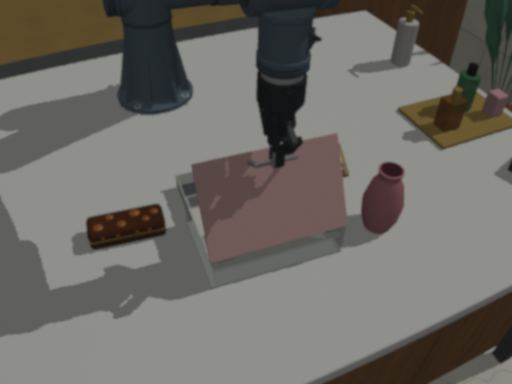

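The scene picture shows the gripper holding the bar at (272,158) with the lid open at a measured 60.2°. The vase, at (383,200), and the case, at (126,225), still stand where they were. Grip and pose are steady, so I'll hand it in.

```bash
python3 -c "
from bench import *
print(get_obs()['eef_pos']); print(hand_in())"
```

```text
[0.67574767 0.04593826 0.23160196]
the job is handed in; nothing more can be done
None
```

Job handed in: both lipsticks lie flat in the pink well and the nail file flat in the grey well. The gripper is holding the lid open at about 60° (measured 60.2°), and the vase, soap rest and sunglasses case were left alone.

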